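Comb the markers into a row against the sprung stop

ROBOT

A 7-joint arm with a two-finger parallel gripper is mounted at the origin on the work surface. World frame = base frame: x ahead of the robot, y to its left, z up, the work surface at z = 0. Lengths are in mm, angles in rad, forces in N, time in s.
With the tool pointing down it reaches from about 400 to 875 mm from the base axis. Payload 4.4 kg.
Tool frame: the origin (TCP) lies at the very end of the fingers, on their centre line; the grasp point (between the pads) lies 19 mm behind it (ctrl.grip_point_offset is the distance from the TCP to the grasp point, in mm); z points along the fingers, y is the line along which they close (so a half turn about z gives the same grasp; the last joint's range is limited). The gripper opens to 85 mm and grips with 20 to 120 N. Pads are 22 mm wide; open, the fingers measure 114 mm over their backs; the gripper's body (76 mm by 85 mm) begins 54 mm behind the grasp point. The pads swing forward as they close: fully open they stand 13 mm farther back than shut.
Start: joints at [-0.066, 0.628, 0.038, 1.517, -0.027, 0.996, -0.02], TCP at [650.014, 0.027, 231.313] pointing down, gripper open.
Joint ranges: [-3.06, 3.06], [-0.37, 2.12], [-1.25, 1.32], [0.18, 2.47], [-1.1, 4.24], [0.23, 1.98], [-2.94, 2.94]. Speed limits (rad/s): [2.57, 2.57, 3.14, 3.14, 3.14, 3.14, 3.14].

INTERFACE

Orientations are given as [roll, pitch, yaw] about the fixed x, y, z axes, in that order (R = Rz(yaw) Ry(pitch) Rx(roll)).
In Python, from cell import ctrl gives the robot as it stands.
- The arm moves only by the tool jog_arm, never from a script. Its argument "increments" is one flat list of numbers, 7 for each row, row after row: the finger opening in cm, from 0 to 8.54, then the shift along the tool's x, y, z in cm, then the turn, a rotation vector about the tool's x, y, z in degrees. In form: [fingers, x, y, z, rx, ry, rz, fingers, x, y, z, rx, ry, rz, ...]. A call has 1 to 20 rows; each row is the pose to reach, as a shift and turn from the pose commanded when the call began, along the tool's axes at that moment; what a row does not reach only later rows make up. A row lasts 1/10 s, in which the tool goes at most 50 mm and 8.59 degrees, less where a joint would pass 70% of its speed; a pose out of reach is approached as far as the arm can. A call with a gripper value outside its range is refused whole. The fingers move at their own pace and stop on an object; the grip force is fixed at half the most. Time passes only in rows, so rows that repeat a pose let the fingers close. It gives the time, the measured TCP pose, the force, the opening and the grip force at its end, in the units of the state.
- ctrl.read_state(): the state, without advancing time (a new reading comes with each control period).
- ctrl.get_image(name): name is "scene" or "side" or "wrist"; returns the picture (400x640x3 uint8, red, green, blue); there is no depth.
- ctrl.camera_params(name): a dict with "fx", "fy", "cx", "cy" (pixels), "distortion" ([k1, k2, p1, p2, k3] as OpenCV has them; the pictures are not rectified), "extrinsics" (4x4, takes a point from world to camera coordinates). Camera axes: x right, y down, z forward; pixel columns grow to the right and rows downward; lengths in mm; the calibration is good to about 2 mm. A picture is of the moment at which its call begins: read the wrist's pose just before it. camera_params takes no time and is no camera call; for the wrist camera it gives the pose at the moment of the call.
- ctrl.finish_job(): hands the job in; it is judged then, once.
The state is a dict: "clock": time; "qpos": joint angles; "qd": joint speeds; "tau": joint torques, N m; "eef_pos": TCP position; "tool_rot": TCP orientation; "force": force on the tool from outside, world axes, zero at the start; "torque": the same for the moment, N m; "width": finger opening in mm; "gripper_force": force on a finger pad.
Only numpy, scipy, OpenCV 4.12 (cv2) and the standard library are available. Lean on these libraries where they do the work, as an engineer would, in place of code of your own. Each camera call takes 0.05 s, during which the arm holds its last target. There are 200 camera calls.

TASK

Take the red-handled rake from its wooden cradle and comb the four scattered markers along the tray until they lie side by side, parallel and close together, across the tray against the blue sprung stop bar; with the rake, squeeze the row against the bar for a moment with a light push of about 7 newtons, never more than 14. Then stand the rake back in its cradle, leaving the row as combed; touch the markers only with the rake, and leave the other things on the desk where they are.

Things in the scene. Friction and masses are not known exactly. Their poses are not given: they have to be found in the camera images.
- tray: Shallow grey open tray fixed to the desk: inside 380 mm (x) by 156 mm (y), floor top 5 mm above the desk, walls 5 mm thick, their top 22 mm above the desk. Origin: centre of its underside. x runs along its length towards the blue stop bar, y across. The markers lie scattered along it, roughly crossways.
- stop_zone (a point): Point fixed to the tray, 130 mm from its origin in x, 14 mm above the desk: MIDDLE of the range in which the stop is set. The blue bar across the tray (152 mm wide, top 22 mm above the desk) has its near face anywhere within 30 mm of here in x, not measured. It is sprung: gives from 2 N on, 1 mm more per 2.4 N, 6 mm at most, then rigid. Axes as the tray.
- rake: The rake: aluminium comb head 144 mm wide (y), 14 mm thick (x), 22 mm high with its nine teeth, and a red upright handle block in the middle, 26 mm (x) by 36 mm (y), from 22 to 70 mm above the underside; 160 g, front and back alike. Origin: centre of the underside of the teeth; z up the handle. It starts standing in the cradle.
- rake_grip (a point): Centre of the rake's red handle at grasping height, 48 mm above the underside of the teeth, on its centre line; axes as the rake.
- cradle_slot (a point): Centre of the slot floor in the fixed wooden cradle (65 x 172 mm), where the underside of the rake stands, 8 mm above the desk. The slot is 21 mm wide (x), 154 mm long (y), 18 mm deep, its walls' top 26 mm above the desk.
- marker_red: Square-barrel marker pen with a white body and a red cap, 120 mm long, 13 x 13 mm, 20 g or so, lying in the tray. Origin: centre of its underside; y runs along its length towards the cap, x across it, z up.
- marker_blue: Square-barrel marker pen with a white body and a blue cap, 120 mm long, 13 x 13 mm, 20 g or so, lying in the tray. Origin: centre of its underside; y runs along its length towards the cap, x across it, z up.
- marker_green: Square-barrel marker pen with a white body and a green cap, 120 mm long, 13 x 13 mm, 20 g or so, lying in the tray. Origin: centre of its underside; y runs along its length towards the cap, x across it, z up.
- marker_orange: Square-barrel marker pen with a white body and an orange cap, 120 mm long, 13 x 13 mm, 20 g or so, lying in the tray. Origin: centre of its underside; y runs along its length towards the cap, x across it, z up.
- mug: Bystander: blue mug, 76 mm wide, 90 mm high; origin at the centre of its underside.
- small_bottle: Bystander: small clear bottle with a red cap, 50 mm wide, 115 mm high; origin under its centre.
- stapler: Bystander: blue and black stapler, 130 x 34 x 46 mm high; origin under its centre.
- eraser: Bystander: white eraser, 45 x 22 x 13 mm; origin under its centre.
- tape_roll: Bystander: yellow roll of tape lying flat, 84 mm wide, 18 mm high; origin under its centre.
- notebook: Bystander: blue notebook lying flat, 105 x 148 x 12 mm; origin under its centre.
Things that resemble listed ones, but are neither listed nor needed, are in the scene too. What is shaped like the marker_red but yellow is not meant. Leave any turquoise look-alike of the rake alone.

How it is judged:
By the outcome, as a careful person would: the job done as asked, in the order asked, and still so for the second after the job is handed in, with the robot touching nothing.
It also fails if it takes over 72 s, if anything falls off the work surface, if the arm or the gripper's body presses on something with over 40 N, if the wrist force passes 120 N, or if a joint passes its speed limit or range.

## Working session

There is one attempt and no reset: what is moved stays moved. The work goes in short steps, Python scripts to look and compute and a tool call to move; the robot and the scene stay as the last step left them, time stands still between calls to the robot, and variables do not carry over. Pictures are saved under pics/ and viewed, at most 10 in all, crops included, and the job is handed in when it is done.

Besides the shell and the picture viewer there is one more tool, called after "Emit:" as name(argument=value, ...) on one line, values as JSON. jog_arm: Moves the arm, as the interface text tells. Its arguments: {"type":"object","properties":{"increments":{"type":"array","items":{"type":"number"}}},"required":["increments"]}

```bash
mkdir -p pics; ls
python3 - <<'E'
from cell import ctrl
import cv2,json
s=ctrl.read_state(); print(s)
for n in ("scene","side"):
    cv2.imwrite(f"pics/{n}0.png",ctrl.get_image(n)[:,:,::-1])
    p=ctrl.camera_params(n); print(n,p)
E
```

```text
pics
{'clock': 0.0, 'qpos': array([-0.06578507,  0.62933715,  0.03844844,  1.51839086, -0.02698427,
        0.99628976, -0.01998108]), 'qd': array([-6.47601598e-04, -2.71960815e-03,  1.51019315e-03, -1.28618127e-05,
        2.57425542e-05, -9.99603054e-04, -1.74708577e-04]), 'tau': array([-1.11932164e-03, -5.63405585e+01,  1.22606792e+00, -1.93450052e+01,
        1.09587883e-02,  1.05136272e-02, -8.84369996e-06]), 'eef_pos': array([6.49366004e+02, 1.03080721e-02, 2.30387719e+02]), 'tool_rot': array([-3.13968621e+00,  4.21432686e-05,  1.57080315e+00]), 'force': array([ 0.52831478,  0.49973547, -0.00529902]), 'torque': array([ 0.01822704, -0.02285927, -0.03275664]), 'gripper_force': 0.0, 'width': 85.35536242670025}
scene {'fx': 488.27044865574675, 'fy': 488.27044865574675, 'cx': 318.588863330306, 'cy': 204.68401212439832, 'distortion': array([-0.02215403,  0.        ,  0.        ,  0.        ,  0.        ]), 'extrinsics': array([[-6.76727421e-01,  7.36173059e-01, -9.44591685e-03,
         3.74791653e+02],
       [ 4.20204113e-01,  3.75674160e-01, -8.26012971e-01,
        -1.35497964e+02],
       [-6.04539909e-01, -5.62954841e-01, -5.63571953e-01,
         1.64054172e+03],
       [ 0.00000000e+00,  0.00000000e+00,  0.00000000e+00,
         1.00000000e+00]])}
side {'fx': 436.84403295739355, 'fy': 436.84403295739355, 'cx': 319.8157244605323, 'cy': 203.5717251580484, 'distortion': array([-0.07341642,  0.        ,  0.        ,  0.        ,  0.        ]), 'extrinsics': array([[ 9.61996359e-01, -2.72304880e-01,  2.03238298e-02,
        -4.90789809e+02],
       [-1.29545230e-01, -5.20641137e-01, -8.43890301e-01,
         1.04283780e+02],
       [ 2.40376869e-01,  8.09186542e-01, -5.36130676e-01,
         1.26728540e+03],
       [ 0.00000000e+00,  0.00000000e+00,  0.00000000e+00,
         1.00000000e+00]])}
```

View pics/scene0.png

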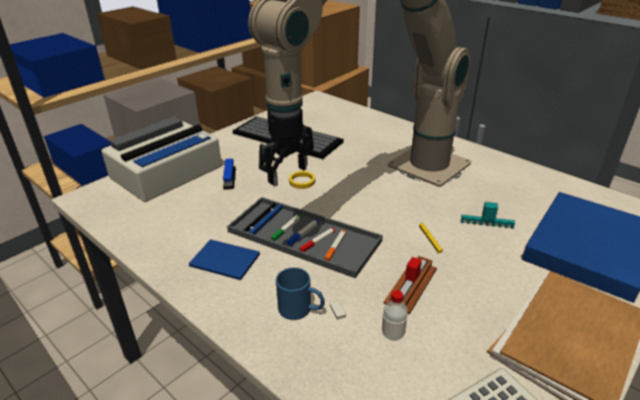

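View pics/side0.png

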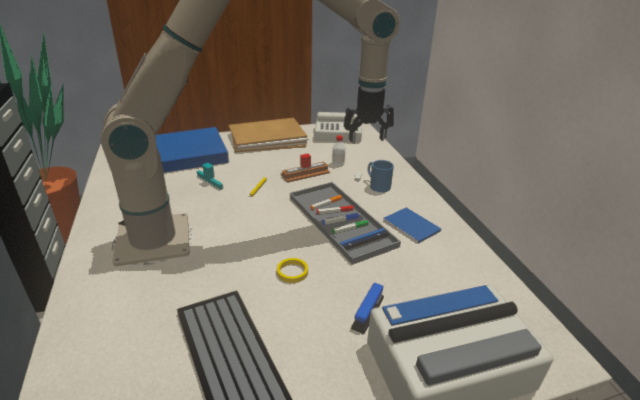

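The scene view shows the tray with corners at about (245,200), (382,238), (363,272) and (228,222). The blue bar is at its left end near (265,217), the orange marker is nearest the right end, and the cradle with the red handle is at about (413,270). The side view shows the tray at (345,220) and the cradle at (305,170).

```bash
cat > h.py <<'E'
from cell import ctrl
import numpy as np, cv2
def KD(p): return np.array([[p['fx'],0,p['cx']],[0,p['fy'],p['cy']],[0,0,1.]]),np.array(p['distortion'])
def ray(px,z,p):
    K,D=KD(p); u=cv2.undistortPoints(np.array(px,float).reshape(-1,1,2),K,D).reshape(-1,2)
    E=np.array(p['extrinsics']);R,t=E[:3,:3],E[:3,3]; c=-R.T@t
    d=np.c_[u,np.ones(len(u))]@R
    return c+d*((z-c[2])/d[:,2])[:,None]
E
python3 - <<'E'
from h import *
import numpy as np
np.set_printoptions(precision=1,suppress=True)
p=ctrl.camera_params("scene");q=ctrl.camera_params("side")
print(ray([(245,200),(382,238),(363,272),(228,222)],22,p))
print(ray([(265,215)],22,p),ray([(413,260)],78,p),"cradle",ray([(430,258),(437,264),(404,311),(385,300)],26,p))
print("side tray",ray([(291,192),(329,184),(398,243),(352,260)],22,q),ray([(305,156)],78,q),ray([(281,173),(325,165),(329,173),(284,181)],26,q))
print(ray([(430,237),(488,222)],10,p))
E
```

```text
[[ 576.5 -272.4   22. ]
 [ 453.7  133.9   22. ]
 [ 590.4  178.6   22. ]
 [ 679.  -223.5   22. ]]
[[ 588.4 -172.1   22. ]] [[531.9 275.4  78. ]] cradle [[443.3 272.6  26. ]
 [451.2 297.2  26. ]
 [632.9 325.4  26. ]
 [633.7 275.   26. ]]
side tray [[ 445.5  128.4   22. ]
 [ 585.2  149.6   22. ]
 [ 678.9 -220.    22. ]
 [ 526.7 -258.    22. ]] [[529.8 271.2  78. ]] [[438.2 260.3  26. ]
 [609.8 282.8  26. ]
 [606.2 219.3  26. ]
 [436.7 200.5  26. ]]
[[352.2 218.   10. ]
 [186.8 301.7  10. ]]
```

Emit:
jog_arm(increments=[8.5,-2,-3,-5,0,0,0,8.5,-4,-6,-9,0,0,0,8.5,-6,-9,-13,0,0,0,8.5,-6,-9,-17,0,0,0,8.5,-6,-9,-17,0,0,0,8.5,-6,-9,-17,0,0,0,8.5,-6,-9,-17,0,0,0])

```text
clock: 0.8
eef_pos: [559.6, -59.4, 400.0]
tool_rot: [-3.139, -0.0, 1.571]
force: [-0.2, -0.2, -0.4]
width: 84.7
gripper_force: 0.0
```

Run:
```python
from h import *
p=ctrl.camera_params("wrist");I=ctrl.get_image("wrist");np.save("w1.npy",I);np.save("p1.npy",p,allow_pickle=True)
cv2.imwrite("pics/w1.png",I[:,:,::-1]);print(p['extrinsics'],ctrl.read_state()['eef_pos'])
```

```text
[[ 9.99998272e-01  1.20132808e-03 -1.41856434e-03 -5.59031086e+02]
 [ 1.59316179e-03 -9.47061545e-01  3.21048115e-01 -1.52266627e+02]
 [-9.57783619e-04 -3.21049820e-01 -9.47061822e-01  5.21892366e+02]
 [ 0.00000000e+00  0.00000000e+00  0.00000000e+00  1.00000000e+00]] [559.4708062  -59.33964066 399.38428411]
```

View pics/w1.png

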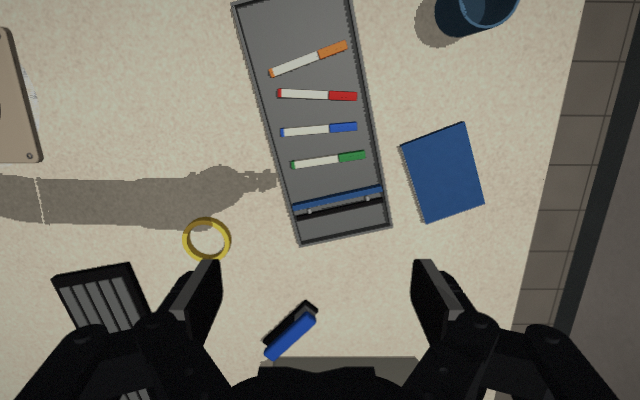

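The wrist view shows the tray running from (240,0) down to (300,243) and (390,225). The markers, from the far end down, are orange (308,58), red (317,95), blue (319,129) and green (328,159). The blue bar's near edge runs from (292,205) to (382,187).

Emit:
jog_arm(increments=[8.5,4,0,0,0,0,0,8.5,8,-1,0,0,0,0,8.5,12,-2,0,0,0,0,8.5,16,-3,0,0,0,0,8.5,18,-3,0,0,0,0,8.5,18,-3,0,0,0,0,8.5,18,-3,0,0,0,0])

```text
clock: 1.55
eef_pos: [529.7, 119.8, 399.7]
tool_rot: [-3.139, 0.002, 1.572]
force: [0.3, -0.5, 1.0]
width: 85.1
gripper_force: 0.0
```

Run:
```python
from h import *
p=ctrl.camera_params("wrist");I=ctrl.get_image("wrist");np.save("w2.npy",I);np.save("p2.npy",p,allow_pickle=True)
cv2.imwrite("pics/w2.png",I[:,:,::-1])
```

```text
(no output)
```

View pics/w2.png

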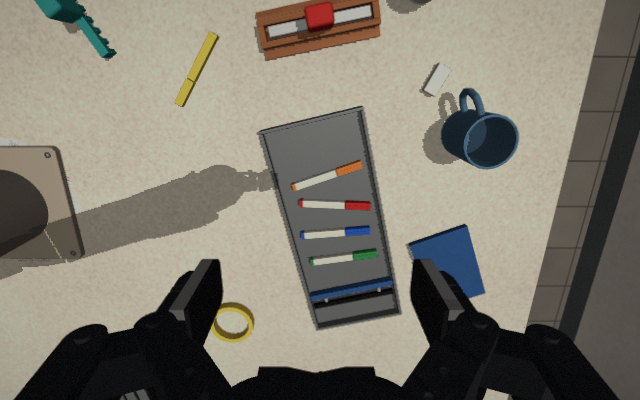

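The second wrist view shows the tray's outer corners at (259,131), (362,107), (400,312) and (319,328). The cradle is at (318,25) with the red handle at (320,15), the turquoise look-alike is at (80,20), and the mug at (480,140).

Run:
```python
from h import *
np.set_printoptions(precision=1,suppress=True)
I=np.load("w2.npy");p=np.load("p2.npy",allow_pickle=True).item()
p1=np.load("p1.npy",allow_pickle=True).item()
print("tray",ray([(259,131),(362,107),(400,312),(319,328)],22,p))
g=I.astype(int).sum(2)
# tray mask by unproject: dark & low saturation
m=((g<330)).astype(np.uint8)
poly=np.zeros_like(m);cv2.fillPoly(poly,[np.array([(250,125),(368,98),(408,316),(314,336)])],1)
c=max(cv2.findContours(m*poly,0,1)[0],key=cv2.contourArea)[:,0]
print("traymask",cv2.minAreaRect(ray(c,22,p)[:,:2].astype(np.float32)))
H=cv2.cvtColor(I,cv2.COLOR_RGB2HSV)
w=cv2.inRange(H,(4,80,60),(16,200,200));w[90:]=0;w[:,:240]=0;w[:,400:]=0
k=max(cv2.findContours(w,0,1)[0],key=cv2.contourArea)[:,0]
print("cradle",cv2.minAreaRect(ray(k,26,p)[:,:2].astype(np.float32)),k.min(0),k.max(0))
r=cv2.inRange(H,(0,180,90),(4,255,255))|cv2.inRange(H,(174,180,90),(180,255,255));r[60:]=0
k=max(cv2.findContours(r,0,1)[0],key=cv2.contourArea)[:,0]
print("handle",cv2.minAreaRect(k.astype(np.float32)),ray(k,78,p).min(0),ray(k,78,p).max(0))
print("bar near edge w1,w2",ray([(292,205),(382,187)],22,p1),ray([(309,294),(392,279)],22,p))
print("mug",ray([(480,140)],90,p),"marker ends",ray([(294,187),(362,165),(299,203),(370,206),(302,235),(370,230),(310,261),(376,254)],18,p))
```

```text
tray [[ 440.7  129.5   22. ]
 [ 598.5  165.9   22. ]
 [ 687.1 -207.    22. ]
 [ 535.2 -244.2   22. ]]
traymask ((559.9806518554688, -41.00538635253906), (173.90753173828125, 391.0468444824219), 13.695068359375)
cradle ((532.24951171875, 278.87286376953125), (171.92030334472656, 63.33249282836914), 11.246163368225098) [256   0] [380  59]
handle ((319.26922607421875, 14.346149444580078), (21.96500587463379, 28.240720748901367), 78.69007110595703) [515.2 267.7  78. ] [550.2 295.8  78. ]
bar near edge w1,w2 [[ 519.2 -171.2   22. ]
 [ 667.1 -139.5   22. ]] [[ 516.5 -167.4   22. ]
 [ 666.6 -135.2   22. ]]
mug [[752.2 127.8  90. ]] marker ends [[ 492.8   37.4   18. ]
 [ 603.2   74.8   18. ]
 [ 500.7    9.3   18. ]
 [ 619.9    4.2   18. ]
 [ 505.   -49.8   18. ]
 [ 622.3  -40.    18. ]
 [ 518.6 -100.9   18. ]
 [ 635.4  -86.6   18. ]]
```

Run:
```python
from h import *
np.set_printoptions(precision=2,suppress=True)
for n,rows,c0,c1 in((1,range(20,220,4),330,400),(2,range(118,245,4),345,405)):
    I=np.load(f"w{n}.npy").astype(float).sum(2);p=np.load(f"p{n}.npy",allow_pickle=True).item()
    P=[];L=[]
    for r in rows:
        s=I[r]; 
        e=np.interp(r,[0,230],[352,391]) if n==1 else np.interp(r,[107,312],[362,400])
        e=int(e); w=np.arange(e-8,e+9); d=np.diff(s[w]); j=d.argmax(); P.append((w[j]+.5,r))
        e=np.interp(r,[4,243],[232,300]) if n==1 else np.interp(r,[131,328],[259,319])
        e=int(e); w=np.arange(e-9,e+10); d=np.diff(s[w]); j=d.argmin(); L.append((w[j]+.5,r))
    for nm,Q in(("R",P),("L",L)):
        X=ray(Q,22,p)[:,:2]; f=np.polyfit(X[:,1],X[:,0],1)
        k=abs(X[:,0]-np.polyval(f,X[:,1]))<3; f=np.polyfit(X[k,1],X[k,0],1)
        print(n,nm,k.sum(),"slope deg",np.degrees(np.arctan(-f[0])),"x at y=100,-40,-150",np.polyval(f,[100,-40,-150]))
```

```text
1 R 42 slope deg 14.435413213361999 x at y=100,-40,-150 [611.71 647.74 676.06]
1 L 36 slope deg 13.328037555746887 x at y=100,-40,-150 [443.32 476.48 502.54]
2 R 29 slope deg 13.513471172535178 x at y=100,-40,-150 [615.93 649.58 676.01]
2 L 26 slope deg 13.492902447603516 x at y=100,-40,-150 [444.13 477.73 504.12]
```

Emit:
jog_arm(increments=[8.5,2,0,2,0,0,8,8.5,5,0,5,0,0,16,8.5,8,-1,8,0,0,24,8.5,11,-1,11,0,0,32,8.5,14,-2,14,0,0,40,8.5,15,-2,15,0,0,48,8.5,15,-2,15,0,0,56,8.5,15,-2,15,0,0,64,8.5,15,-2,15,0,0,72,8.5,15,-2,15,0,0,79,8.5,15,-2,15,0,0,79,8.5,15,-2,15,0,0,79,8.5,15,-2,15,0,0,79])

```text
clock: 2.9
eef_pos: [510.3, 269.3, 251.2]
tool_rot: [3.141, 0.0, 0.193]
force: [0.2, 0.1, -0.4]
width: 84.7
gripper_force: 0.0
```

Run:
```python
from h import *
print(ctrl.read_state()['tool_rot'],ctrl.read_state()['qpos'])
p=ctrl.camera_params("wrist");I=ctrl.get_image("wrist");np.save("w3.npy",I);np.save("p3.npy",p,allow_pickle=True)
cv2.imwrite("pics/w3.png",I[:,:,::-1])
```

```text
[3.14134410e+00 1.91055255e-04 1.92990155e-01] [-0.71762578  0.51369512  0.2816871   1.7082375  -0.16926097  0.94379599
 -1.74857252]
```

View pics/w3.png

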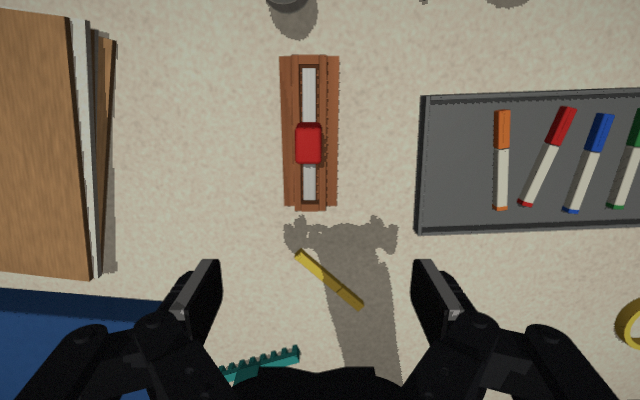

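The cradle is at (310,133) with the red handle at (309,144). The silver head runs from (308,68) to (309,200), and the tray is on the right.

```bash
cat > m.py <<'E'
from h import *
np.set_printoptions(precision=1,suppress=True)
I=np.load("w3.npy");p=np.load("p3.npy",allow_pickle=True).item()
H=cv2.cvtColor(I,cv2.COLOR_RGB2HSV);box=np.zeros(I.shape[:2],np.uint8);box[40:225,260:360]=255
E=np.array(p['extrinsics']);print("cam",-E[:3,:3].T@E[:3,3])
def rect(m,z,nm):
    m=m&box; k=max(cv2.findContours(m,0,1)[0],key=cv2.contourArea)[:,0]
    X=ray(k,z,p)[:,:2].astype(np.float32); (c,s,a)=cv2.minAreaRect(X); print(nm,np.array(c),np.array(s),a,"px",k.min(0),k.max(0))
rect(cv2.inRange(H,(4,80,60),(16,220,220)),26,"cradle")
rect(cv2.inRange(H,(0,0,140),(180,45,255))&cv2.dilate(cv2.inRange(H,(0,0,0),(180,255,255)),None)&np.pad(np.full((140,20),255,np.uint8),((65,195),(299,321))),30,"head")
red=cv2.inRange(H,(0,180,60),(4,255,255))|cv2.inRange(H,(174,180,60),(180,255,255))
rect(red,78,"handle")
for r in(128,135,140,145,150,155,160): print(r,I[r,285:335:3,0]) if r==140 else None
print(I[118:170:2,309])
E
python3 m.py
```

```text
cam [591.3 286.1 393.5]
cradle [531.5 281.3] [171.2  62.1] 11.263409614562988 px [279  55] [339 211]
head [576.8 290.9] [53.5 12.9] 11.919017791748047 px [302  68] [315 121]
handle [535.7 282.8] [39.1 25.1] 11.06800651550293 px [295 122] [321 163]
140 [121 121 125 116 156 166 168 166 165 165 164 153  80  80 105 131 134]
[[177 176 168]
 [177 176 169]
 [100  50  47]
 [ 80  16  14]
 [ 86  18  16]
 [139  28  25]
 [158  36  34]
 [167  41  37]
 [166  41  38]
 [166  39  37]
 [166  39  37]
 [165  37  34]
 [165  39  37]
 [164  39  36]
 [165  39  36]
 [165  39  35]
 [163  38  35]
 [165  39  37]
 [165  41  38]
 [164  40  37]
 [164  40  37]
 [160  37  33]
 [133  29  29]
 [ 92  84  80]
 [103 102  98]
 [150 149 142]]
```

Emit:
jog_arm(increments=[8.5,1,-0.4,4,0,0,0,8.5,2,-0.8,8,0,0,0,8.5,2.5,-0.8,12,0,0,0,8.5,2.5,-0.8,15,0,0,0,8.5,2.5,-0.8,17,0,0,0,8.5,2.5,-0.8,19,0,0,0,8.5,2.5,-0.8,20.5,0,0,0,8.5,2.5,-0.8,21.4,0,0,0,8.5,2.5,-0.8,21.4,0,0,0,8.5,2.5,-0.8,21.4,0,0,0])

```text
clock: 3.95
eef_pos: [533.6, 282.8, 37.9]
tool_rot: [-3.141, -0.001, 0.192]
force: [0.7, -0.0, 0.4]
width: 84.9
gripper_force: 0.0
```

```bash
sed -e 's/np.load("w3.npy")/ctrl.get_image("wrist")/;s/^I=/p=ctrl.camera_params("wrist");I=/;s/;p=np.load.*//' m.py | sed '/^rect(cv2.inRange(H,(4\|"head")\|^for\|^print(I/d;s/box\[40:225,260:360\]/box[:,150:480]/' > m4.py; echo 'cv2.imwrite("pics/w4.png",I[:,:,::-1])' >> m4.py; python3 m4.py
```

```text
cam [614.4 299.4 180.3]
handle [543.5 284.8] [52.8 24.7] 11.020438194274902 px [284 227] [352 352]
```

View pics/w4.png

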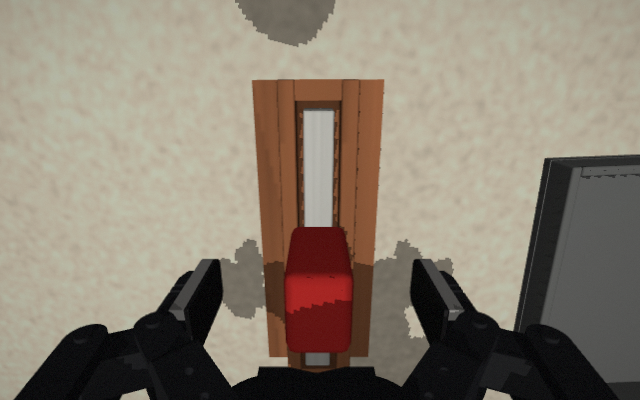

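The red handle, at columns 286–352, sits centred between the finger pads at 220 and 413 and is square to them.

Emit:
jog_arm(increments=[2,0,0,0,0,0,0,2,0,0,0,0,0,0,2,0,0,0,0,0,0,2,0,0,0,0,0,0,2,0,0,0,0,0,0,2,0,0,0,0,0,0,2,0,0,0,0,0,0,2,0,0,0,0,0,0])

```text
clock: 4.8
eef_pos: [533.2, 282.8, 37.6]
tool_rot: [-3.141, -0.0, 0.192]
force: [-1.2, 0.4, 5.1]
width: 25.5
gripper_force: 59.2
```

Emit:
jog_arm(increments=[2,0,0,-0.5,0,0,0,2,0,0,-1.5,0,0,0,2,0,0,-3,0,0,0,2,0,0,-5,0,0,0,2,0,0,-7,0,0,0,2,0,3,-8,0,0,0,2,-1,6,-8,0,0,-1,2,-2,9,-8,0,0,-2.5,2,-3,12,-8,0,0,-2.5,2,-3.9,14.5,-8,0,0,-2.5,2,-3.9,16,-8,0,0,-2.5,2,-3.9,16.8,-8,0,0,-2.5,2,-3.9,16.8,-8,0,0,-2.5,2,-3.9,16.8,-8,0,0,-2.5,2,-3.9,16.8,-8,0,0,-2.5])

```text
clock: 6.3
eef_pos: [526.8, 112.1, 117.2]
tool_rot: [-3.141, -0.0, 0.238]
force: [0.9, 0.5, -2.1]
width: 25.2
gripper_force: 59.1
```

Run:
```python
from h import *
print(ctrl.read_state())
p=ctrl.camera_params("wrist");I=ctrl.get_image("wrist");np.save("w5.npy",I);np.save("p5.npy",p,allow_pickle=True)
cv2.imwrite("pics/w5.png",I[:,:,::-1])
```

```text
{'clock': 6.3, 'qpos': array([-0.37826013,  0.63895782,  0.1774121 ,  1.9384505 , -0.19487716,
        0.58026593, -1.40465363]), 'qd': array([-0.00056102, -0.00022278,  0.00485201,  0.00669298,  0.00303681,
       -0.00139506,  0.00069825]), 'tau': array([ 3.85822384e-01, -5.03981209e+01,  3.22033793e+00, -1.27779266e+01,
        1.98974315e-02, -4.65126082e-03, -3.04615780e-03]), 'eef_pos': array([526.83556172, 112.08201842, 117.23297262]), 'tool_rot': array([-3.14066946e+00, -2.03923548e-04,  2.37882028e-01]), 'force': array([ 0.87707941,  0.48576842, -2.07942001]), 'torque': array([ 0.02652855,  0.00971879, -0.02887331]), 'gripper_force': 59.140968918800354, 'width': 25.2481766107633}
```

View pics/w5.png

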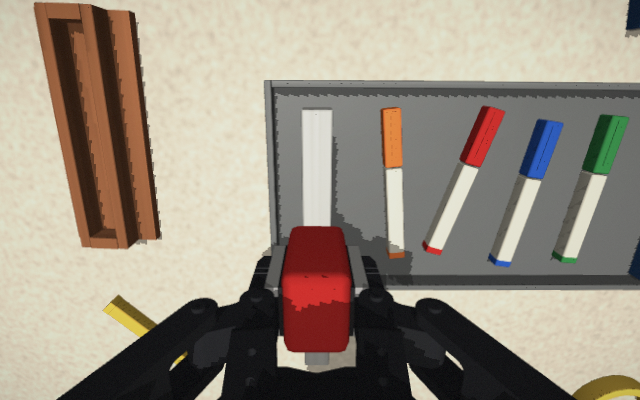

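The rake is held upright, with its outer end at (303–331,108). The free tray space below it is clear of the orange marker at (391,180).

Run:
```python
from h import *
np.set_printoptions(precision=1,suppress=True)
p=np.load("p5.npy",allow_pickle=True).item();I=np.load("w5.npy").astype(int).sum(2)
u=np.array([.2334,-.9724]);v=np.array([.9724,.2334]);o=np.array([563,-40])
def st(px,z):
    X=ray(px,z,p)[:,:2]; return np.c_[(X-o)@u,(X-o)@v]
print("rake outer corners",st([(303,108),(331,108)],109.6),"edges lower",st([(303,220),(330,220)],109.6),"near end",st([(306,365),(329,365)],87.6+22))
print("tray corner",st([(265,82)],22), "wall",st([(640,83)],22),"near wall bottom-right",st([(600,289)],22),st([(600,277)],22))
print("tcp",(np.array([526.8,112.1])-o)@np.c_[u,v])
```

```text
rake outer corners [[-163.    72.2]
 [-150.7   72.2]] edges lower [[-163.5   19.2]
 [-150.3   19.2]] near end [[-162.6  -71.5]
 [-149.4  -71.5]]
tray corner [[-191.8   82.9]] wall [[64.5 83.9]] near wall bottom-right [[ 82.3 -80.7]] [[ 79. -69.]]
tcp [-156.4    0.3]
```

Emit:
jog_arm(increments=[2,0,0,2.5,0,0,0,2,0,0,5,0,0,0,2,0,0,6.5,0,0,0,2,0,0,7.3,0,0,0,2,0,0,7.8,0,0,0,2,0,0,8.1,0,0,0,2,0,0,8.1,0,0,0,2,0,0,8.1,0,0,0])

```text
clock: 7.15
eef_pos: [527.3, 110.4, 36.9]
tool_rot: [-3.142, -0.001, 0.236]
force: [0.0, -0.4, -1.5]
width: 25.2
gripper_force: 59.1
```

Emit:
jog_arm(increments=[2,0,0.4,0,0,0,0,2,0,0.9,0,0,0,0,2,0,1.4,0,0,0,0,2,0,1.9,0,0,0,0,2,0,2.4,0,0,0,0,2,0,2.9,0,0,0,0,2,0,3.4,0,0,0,0,2,0,3.9,0,0,0,0,2,0,4.4,0,0,0,0,2,0,4.9,0,0,0,0,2,0,5.4,0,0,0,0,2,0,5.9,0,0,0,0,2,0,6.4,0,0,0,0,2,0,6.9,0,0,0,0,2,0,7.4,0,0,0,0,2,0,7.9,0,0,0,0,2,0,8.4,0,0,0,0,2,0,8.9,0,0,0,0,2,0,9.4,0,0,0,0,2,0,9.9,0,0,0,0])

```text
clock: 9.15
eef_pos: [550.0, 13.7, 36.3]
tool_rot: [-3.142, -0.0, 0.236]
force: [-0.4, 0.9, -1.4]
width: 25.9
gripper_force: 59.1
```

Emit:
jog_arm(increments=[2,0,0.4,0,0,0,0,2,0,0.8,0,0,0,0,2,0,1.2,0,0,0,0,2,0,1.6,0,0,0,0,2,0,2.0,0,0,0,0,2,0,2.4,0,0,0,0,2,0,2.8,0,0,0,0,2,0,3.2,0,0,0,0,2,0,3.6,0,0,0,0,2,0,4.0,0,0,0,0,2,0,4.4,0,0,0,0,2,0,4.8,0,0,0,0,2,0,5.2,0,0,0,0,2,0,5.6,0,0,0,0,2,0,6.0,0,0,0,0,2,0,6.4,0,0,0,0,2,0,6.8,0,0,0,0,2,0,7.2,0,0,0,0,2,0,7.6,0,0,0,0,2,0,8.0,0,0,0,0])

```text
clock: 11.15
eef_pos: [568.7, -64.1, 36.3]
tool_rot: [-3.142, -0.0, 0.236]
force: [0.2, 1.6, -1.4]
width: 25.3
gripper_force: 59.2
```

Run:
```python
from h import *
s=ctrl.read_state();print(s['force'],s['eef_pos'],(s['eef_pos'][:2]-[563,-40])@np.array([[.2334,.9724],[-.9724,.2334]]))
p=ctrl.camera_params("wrist");I=ctrl.get_image("wrist");np.save("w6.npy",I);np.save("p6.npy",p,allow_pickle=True)
cv2.imwrite("pics/w6.png",I[:,:,::-1])
```

```text
[ 0.15265844  1.57873499 -1.37826724] [568.65420231 -64.05452048  36.31675598] [24.71030653 -0.11617876]
```

View pics/w6.png

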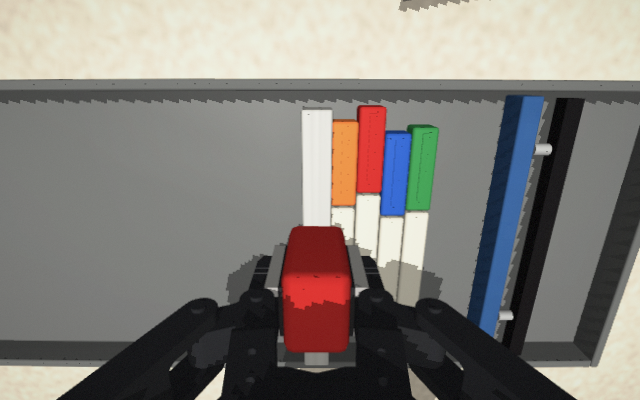

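The row has formed in the order rake (315), orange, red, blue, green, with green's far edge at about (437,128). The bar's near edge runs from (507,97) to (469,333).

Run:
```python
from h import *
np.set_printoptions(precision=1,suppress=True)
p=np.load("p6.npy",allow_pickle=True).item()
T=np.array([[.2334,.9724],[-.9724,.2334]]);o=[563,-40]
st=lambda px,z:(ray(px,z,p)[:,:2]-o)@T
print("bar",st([(507,97),(469,333)],22),"green far",st([(437,128),(419,290)],18),"green/blue",st([(411,128),(398,290)],18),"rake front",st([(331,110),(329,220)],28),"tray end",st([(640,155),(600,360)],22))
```

```text
bar [[110.6  76.3]
 [112.8 -55.3]] green far [[ 81.7  61.8]
 [ 82.1 -28.7]] green/blue [[ 69.3  61.8]
 [ 70.2 -28.7]] rake front [[30.5 70.8]
 [30.3 18.4]] tray end [[180.5  49.8]
 [196.2 -76.3]]
```

Emit:
jog_arm(increments=[2,0,0.3,0,0,0,0,2,0,0.6,0,0,0,0,2,0,0.9,0,0,0,0,2,0,1.2,0,0,0,0,2,0,1.5,0,0,0,0,2,0,1.8,0,0,0,0,2,0,2.0,0,0,0,0,2,0,2.2,0,0,0,0,2,0,2.3,0,0,0,0,2,0,2.4,0,0,0,0,2,0,2.4,0,0,0,0])

```text
clock: 12.3
eef_pos: [574.2, -87.2, 36.3]
tool_rot: [3.141, -0.0, 0.235]
force: [-0.4, -0.8, -1.6]
width: 25.5
gripper_force: 59.2
```

Emit:
jog_arm(increments=[2,0,0.05,0,0,0,0,2,0,0.1,0,0,0,0,2,0,0.15,0,0,0,0,2,0,0.2,0,0,0,0,2,0,0.2,0,0,0,0])

```text
clock: 12.8
eef_pos: [574.7, -89.1, 36.3]
tool_rot: [3.142, -0.0, 0.236]
force: [0.0, 0.6, -1.6]
width: 25.2
gripper_force: 59.2
```

Emit:
jog_arm(increments=[2,0,0.05,0,0,0,0,2,0,0.1,0,0,0,0,2,0,0.15,0,0,0,0,2,0,0.2,0,0,0,0,2,0,0.2,0,0,0,0])

```text
clock: 13.3
eef_pos: [575.2, -91.1, 36.3]
tool_rot: [3.141, -0.0, 0.236]
force: [-0.4, 0.3, -1.1]
width: 25.6
gripper_force: 59.2
```

Emit:
jog_arm(increments=[2,0,0.05,0,0,0,0,2,0,0.1,0,0,0,0,2,0,0.1,0,0,0,0,2,0,0.1,0,0,0,0])

```text
clock: 13.7
eef_pos: [575.4, -92.1, 36.3]
tool_rot: [3.141, -0.0, 0.236]
force: [0.2, 1.2, -1.6]
width: 25.3
gripper_force: 59.2
```

Emit:
jog_arm(increments=[2,0,0.05,0,0,0,0,2,0,0.1,0,0,0,0,2,0,0.1,0,0,0,0,2,0,0.1,0,0,0,0])

```text
clock: 14.1
eef_pos: [575.6, -93.0, 36.3]
tool_rot: [3.141, -0.0, 0.236]
force: [0.7, 0.6, -1.1]
width: 26.0
gripper_force: 59.2
```

Emit:
jog_arm(increments=[2,0,0.05,0,0,0,0,2,0,0.1,0,0,0,0,2,0,0.1,0,0,0,0,2,0,0.1,0,0,0,0])

```text
clock: 14.5
eef_pos: [575.9, -94.1, 36.3]
tool_rot: [3.141, -0.0, 0.236]
force: [-0.3, 0.3, -0.4]
width: 25.2
gripper_force: 59.2
```

Emit:
jog_arm(increments=[2,0,0.05,0,0,0,0,2,0,0.1,0,0,0,0,2,0,0.1,0,0,0,0,2,0,0.1,0,0,0,0])

```text
clock: 14.9
eef_pos: [576.1, -95.0, 36.3]
tool_rot: [3.141, -0.0, 0.235]
force: [-0.3, 0.9, -1.2]
width: 25.2
gripper_force: 59.2
```

Emit:
jog_arm(increments=[2,0,0.05,0,0,0,0,2,0,0.1,0,0,0,0,2,0,0.1,0,0,0,0,2,0,0.1,0,0,0,0])

```text
clock: 15.3
eef_pos: [576.3, -96.0, 36.3]
tool_rot: [3.141, 0.0, 0.235]
force: [-0.3, -0.6, -1.1]
width: 25.2
gripper_force: 59.2
```

Emit:
jog_arm(increments=[2,0,0.05,0,0,0,0,2,0,0.1,0,0,0,0,2,0,0.1,0,0,0,0,2,0,0.1,0,0,0,0])

```text
clock: 15.7
eef_pos: [576.5, -97.0, 36.3]
tool_rot: [3.141, -0.0, 0.235]
force: [0.2, 0.5, -2.1]
width: 25.6
gripper_force: 59.2
```

Emit:
jog_arm(increments=[2,0,0.05,0,0,0,0,2,0,0.1,0,0,0,0,2,0,0.1,0,0,0,0,2,0,0.1,0,0,0,0])

```text
clock: 16.1
eef_pos: [576.8, -97.9, 36.3]
tool_rot: [3.142, -0.0, 0.236]
force: [-0.4, -0.0, -1.3]
width: 25.5
gripper_force: 59.2
```

Run:
```python
from h import *
s=ctrl.read_state();print(s['force'],s['eef_pos'])
p=ctrl.camera_params("wrist");I=ctrl.get_image("wrist");np.save("w7.npy",I);np.save("p7.npy",p,allow_pickle=True)
cv2.imwrite("pics/w7.png",cv2.resize(I[70:310,280:480,::-1],None,fx=2.5,fy=2.5))
```

```text
[-0.41274249 -0.00776746 -1.33493046] [576.76426783 -97.89339889  36.28310347]
```

View pics/w7.png

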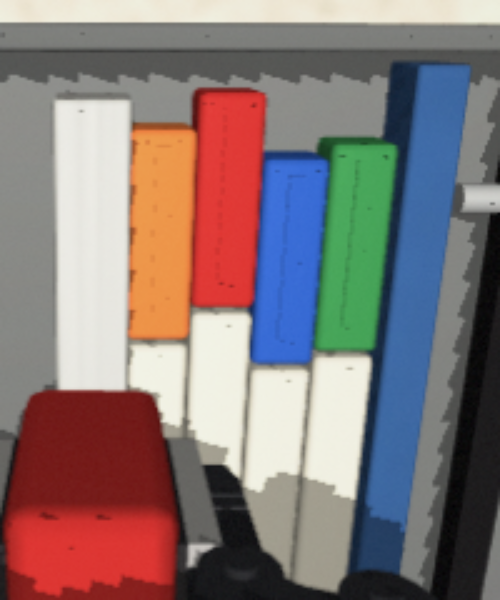

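The row is tight, and green's face is within about a millimetre of the bar along its whole length.

Emit:
jog_arm(increments=[2,0,0.05,0,0,0,0,2,0,0.1,0,0,0,0,2,0,0.1,0,0,0,0,2,0,0.1,0,0,0,0])

```text
clock: 16.55
eef_pos: [576.8, -98.1, 36.3]
tool_rot: [-3.141, 0.0, 0.236]
force: [-1.1, 2.8, -0.3]
width: 25.4
gripper_force: 59.3
```

Emit:
jog_arm(increments=[2,0,0.05,0,0,0,0,2,0,0.1,0,0,0,0,2,0,0.1,0,0,0,0,2,0,0.1,0,0,0,0])

```text
clock: 16.95
eef_pos: [577.0, -98.7, 36.3]
tool_rot: [-3.14, 0.0, 0.236]
force: [-2.0, 3.9, 1.0]
width: 25.6
gripper_force: 59.5
```

Emit:
jog_arm(increments=[2,0,0.05,0,0,0,0,2,0,0.1,0,0,0,0,2,0,0.1,0,0,0,0,2,0,0.1,0,0,0,0])

```text
clock: 17.35
eef_pos: [577.0, -99.0, 36.3]
tool_rot: [-3.139, 0.001, 0.236]
force: [-1.3, 5.4, 0.3]
width: 25.6
gripper_force: 59.6
```

Emit:
jog_arm(increments=[2,0,0.05,0,0,0,0,2,0,0.1,0,0,0,0,2,0,0.1,0,0,0,0,2,0,0.1,0,0,0,0])

```text
clock: 17.75
eef_pos: [577.2, -99.4, 36.3]
tool_rot: [-3.139, 0.001, 0.237]
force: [-1.1, 6.9, 2.1]
width: 25.4
gripper_force: 59.7
```

Emit:
jog_arm(increments=[2,0,0,0,0,0,0,2,0,0,0,0,0,0,2,0,0,0,0,0,0,2,0,0,0,0,0,0,2,0,0,0,0,0,0,2,0,0,0,0,0,0])

```text
clock: 18.35
eef_pos: [577.1, -99.4, 36.3]
tool_rot: [-3.139, 0.001, 0.237]
force: [-1.3, 6.5, 1.5]
width: 25.6
gripper_force: 59.7
```

Emit:
jog_arm(increments=[2,0,0,0,0,0,0,2,0,0,0,0,0,0,2,0,0,0,0,0,0,2,0,0,0,0,0,0,2,0,0,0,0,0,0,2,0,0,0,0,0,0])

```text
clock: 18.95
eef_pos: [577.1, -99.4, 36.3]
tool_rot: [-3.139, 0.001, 0.237]
force: [-1.7, 7.0, 2.8]
width: 25.6
gripper_force: 59.7
```

Emit:
jog_arm(increments=[2,0,-0.05,0,0,0,0,2,0,-0.1,0,0,0,0,2,0,-0.15,0,0,0,0,2,0,-0.2,0,0,0,0,2,0,-0.25,0,0,0,0,2,0,-0.3,0,0,0,0,2,0,-0.4,0,0,0,0,2,0,-0.5,0,0,0,0,2,0,-0.7,0,0,0,0,2,0,-1.1,0,0,0,0,2,0,-1.6,0,0,0,0,2,0,-2.2,0,0,0,0,2,0,-2.5,0,0,0,0,2,0,-2.5,-1,0,0,0,2,0,-2.5,-3,0,0,0,2,0,-2.5,-6,0,0,0,2,0,-2.5,-9,0,0,0,2,0,-2.5,-10,0,0,0,2,0,-2.5,-10,0,0,0,2,0,-2.5,-10,0,0,0])

```text
clock: 20.95
eef_pos: [571.2, -77.3, 135.7]
tool_rot: [-3.141, 0.001, 0.236]
force: [0.2, -0.8, -0.9]
width: 25.3
gripper_force: 59.3
```

Run:
```python
from h import *
np.set_printoptions(precision=1,suppress=True)
s=ctrl.read_state();print(s['force'],s['eef_pos'],s['tool_rot'])
p=ctrl.camera_params("wrist");I=ctrl.get_image("wrist");np.save("w8.npy",I);np.save("p8.npy",p,allow_pickle=True)
H=cv2.cvtColor(I,cv2.COLOR_RGB2HSV)
T=np.array([[.2334,.9724],[-.9724,.2334]])
for nm,a,b in(("orange",(8,150,120),(18,255,255)),("red",(0,170,80),(4,255,255)),("blue",(108,150,110),(122,255,255)),("green",(50,100,60),(75,255,255))):
    m=cv2.inRange(H,a,b)
    for k in sorted(cv2.findContours(m,0,1)[0],key=cv2.contourArea)[-2:]:
        if cv2.contourArea(k)<150: continue
        X=((ray(k[:,0],18,p)[:,:2]-[563,-40])@T).astype(np.float32)
        c,z,ang=cv2.minAreaRect(X);print(nm,np.array(c),np.array(z),round(ang,1))
```

```text
[ 0.2 -0.8 -0.9] [571.2 -77.3 135.7] [-3.1  0.   0.2]
orange [72.4 44. ] [42.5 13.3] 89.8
red [84.8 51. ] [13.5 41.7] 0.1
red [  37.2 -102. ] [ 62.8 133.2] 0.0
blue [104.7 130.8] [14.6 10. ] 0.3
blue [98.3 38.3] [42.3 12.6] 89.8
green [111.4  41.5] [14.  42.5] 2.5
```

Emit:
jog_arm(increments=[2,0.5,-2,0,0,0,0,2,1,-6,0,0,0,0.5,2,1.5,-10,0,0,0,1,2,2,-14,0,0,0,1.5,2,2.5,-18,0,0,0,2,2,3,-22,0,0,0,2.5,2,3.5,-26,0,0,0,2.5,2,4,-29,0,0,0,2.5,2,4.4,-32,0,0,0,2.5,2,4.72,-34.5,0,0,0,2.5,2,4.72,-35.9,0,0,0,2.5,2,4.72,-35.9,1,0,0,2.5,2,4.72,-35.9,3,0,0,2.5,2,4.72,-35.9,5,0,0,2.5,2,4.72,-35.9,6.5,0,0,2.5,2,4.72,-35.9,6.5,0,0,2.5,2,4.72,-35.9,6.5,0,0,2.5,2,4.72,-35.9,6.5,0,0,2.5])

```text
clock: 22.8
eef_pos: [534.8, 282.5, 72.1]
tool_rot: [-3.141, -0.002, 0.191]
force: [0.9, -1.2, -1.3]
width: 25.4
gripper_force: 59.2
```

Run:
```python
from h import *
s=ctrl.read_state();print(s['force'],s['eef_pos'],s['tool_rot'])
I=ctrl.get_image("wrist");cv2.imwrite("pics/w9.png",I[:,:,::-1])
```

```text
[ 0.87610972 -1.22731829 -1.28896071] [534.79590068 282.52759453  72.06464651] [-3.14134542e+00 -1.50614165e-03  1.91351404e-01]
```

View pics/w9.png

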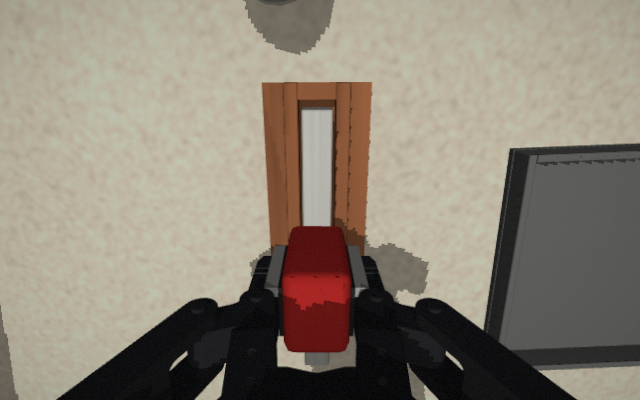

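The head, at columns 302–333, lies centred over the slot at 299–336, and the two are parallel.

Emit:
jog_arm(increments=[2,-0.1,0,0.5,0,0,0,2,-0.1,0,1,0,0,0,2,-0.1,0,1.4,0,0,0,2,-0.1,0,1.8,0,0,0,2,-0.1,0,2.2,0,0,0,2,-0.1,0,2.2,0,0,0])

```text
clock: 23.45
eef_pos: [532.5, 282.3, 48.6]
tool_rot: [3.141, 0.001, 0.192]
force: [-0.0, -0.8, -2.3]
width: 25.2
gripper_force: 59.3
```

Emit:
jog_arm(increments=[2,0,0,0.3,0,0,0,2,0,0,0.6,0,0,0,2,0,0,0.8,0,0,0,2,0,0,1.0,0,0,0,2,0,0,1.0,0,0,0,2,0,0,1.0,0,0,0])

```text
clock: 24.05
eef_pos: [533.0, 282.5, 39.3]
tool_rot: [-3.142, -0.0, 0.192]
force: [0.4, -0.0, -1.1]
width: 25.1
gripper_force: 59.3
```

Emit:
jog_arm(increments=[2,0,0,0.05,0,0,0,2,0,0,0.1,0,0,0,2,0,0,0.15,0,0,0,2,0,0,0.15,0,0,0])

```text
clock: 24.45
eef_pos: [532.9, 282.6, 37.8]
tool_rot: [-3.142, 0.0, 0.192]
force: [-0.2, 0.4, -1.4]
width: 25.4
gripper_force: 59.3
```

Emit:
jog_arm(increments=[2,0,0,0.03,0,0,0,2,0,0,0.03,0,0,0,3.5,0,0,0.03,0,0,0,5,0,0,0.03,0,0,0,8,0,0,0.03,0,0,0,8,0,0,0.03,0,0,0,8,0,0,0.03,0,0,0,8,0,0,0.03,0,0,0,8,0,0,0.03,0,0,0,8,0,0,-1,0,0,0,8,0,0,-3,0,0,0,8,0,0,-6,0,0,0,8,0,0,-10,0,0,0,8,-1,0,-14,0,0,0,8,-2.5,0,-18,0,0,0,8,-2.5,0,-21,0,0,0,8,-2.5,0,-21,0,0,0,8,-2.5,0,-21,0,0,0,8,-2.5,0,-21,0,0,0])

```text
clock: 26.35
eef_pos: [507.7, 277.4, 247.0]
tool_rot: [3.141, 0.002, 0.192]
force: [-0.5, -0.4, -0.4]
width: 80.0
gripper_force: 0.0
```

```bash
python3 - <<'E'
from h import *
np.set_printoptions(precision=1,suppress=True)
print(ctrl.read_state()['width'])
p=ctrl.camera_params("wrist");np.save("w3.npy",ctrl.get_image("wrist"));np.save("p3.npy",p,allow_pickle=True)
# row seen again from the fixed scene and wrist pictures
I=np.load("w3.npy");H=cv2.cvtColor(I,cv2.COLOR_RGB2HSV);T=np.array([[.2334,.9724],[-.9724,.2334]])
for nm,a,b in(("orange",(8,170,150),(18,255,255)),("green",(50,100,60),(75,255,255))):
    for k in sorted(cv2.findContours(cv2.inRange(H,a,b),0,1)[0],key=cv2.contourArea)[-2:]:
        if cv2.contourArea(k)>100: print(nm,(ray(k[:,0],18,p)[:,:2].mean(0)-[563,-40])@T)
E
python3 m.py | head -4
```

```text
79.96626221542112
cam [589.  294.2 389.2]
cradle [531.7 281.7] [171.2  62.2] 11.319026947021484 px [286  53] [347 211]
head [576.  293.8] [52.6  9.1] 11.135080337524414 px [309  67] [318 120]
handle [535.6 283.4] [39.5 24.8] 11.007108688354492 px [303 121] [329 163]
```

The handle measures the same as before the grasp, so the rake is standing in its cradle again. The row was measured parallel and tight after the rake withdrew.

```bash
python3 -c "
from cell import ctrl
print(ctrl.finish_job())"
```

```text
the job is handed in; nothing more can be done
None
```

The job is handed in after about 26 s of robot time: the four markers lie parallel and tight against the blue bar (squeezed at about 7 N for over a second), and the rake stands back in its cradle.

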